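Unhook a bracket and clamp it in the assembly nest

TASK

Take the orange bracket off its peg on the hook rack, lower it foot-down into the pocket of the aluminium assembly nest so that it sits flat between the steel rails, and once it is seated swing the red-handled clamp over centre so that its rubber pad holds the foot down. Do not drop the bracket, and leave the blue bracket hanging where it is.

Things in the scene. Friction and masses are not known exactly. Their poses are not given: they have to be found in the camera images.
- rack: Fixed rack: dark steel base 105 x 180 x 10 (x = -45 to +60), pale wooden frame (front at x = +40, top z = 126 mm). Origin on its underside, z up. Two steel pegs, 7 mm thick, top at z = 115, stick out 80 mm towards the rack's -x (roughly the robot) at y = +55 and -55 mm. Each peg's free end (x = -40 to -48 mm) turns up, its tip 7 mm above the peg's top.
- peg_left (a point): Point on top of the rack's peg at its +y side, where a bracket hangs.
- peg_right (a point): Point on top of the rack's peg at its -y side, where a bracket hangs.
- orange_bracket: Loose orange inverted T, 0.15 kg, hanging upright on a peg. Origin: centre of the foot's underside, z up. Foot 64 (x) x 40 x 8 mm; mid tab 8 (x) x 40 (y), top at z = 92; its window (16 wide, z = 44 to 72) hangs on the peg. To pass the upturned end lift 8 to 19 mm (best 14), then draw 45 mm or more along the rack's -x. Grip the upper tab across its 40 mm. Alike after a half turn about z.
- blue_bracket: The same bracket in blue, on the other peg; stays there.
- nest: Fixed aluminium assembly nest, base plate 170 x 84 x 12 mm. Origin on the worktop under the pocket's centre, z up, x along the pocket's length towards the clamp (the plate runs from x = -47 to +123 mm).
- nest_floor (a point): Centre of the pocket's floor, on the top face of the base plate, 12 mm above the worktop. Steel rails 6 mm tall stand round it; between them the bracket's foot (its x along the nest's x) has 2 mm of play on each side.
- clamp (a joint): Hinge of the clamp at the nest's +x end, axis along nest y at x = 74, z = 34 mm. 1.15 = open (arm up, handle leaning out to the nest's +x), about 0 = pad pressing on the seated foot, -0.06 = shut on nothing. A spring snaps it to the nearer end; dead centre is 0.55. Push the open handle towards the nest's -x to close it (about 4 N).
- clamp_grip (a point): Middle of the clamp's red round handle grip (17 mm thick, 36 mm long), on its axis 68 mm from the hinge axis; the grip ends 27 mm beyond this point. It lies 55 degrees above the arm (the pad's arm).
- clamp_pad (a point): Centre of the face of the clamp's rubber pad (14 mm across).
Mind the look-alikes: they are no part of the job. Several things have the shape of the orange_bracket; the one meant has the colours described above.

How it is judged:
By the outcome, as a careful person would: the job done as asked, in the order asked, and still so for the second after the job is handed in, with the robot touching nothing.
It also fails if it takes over 58 s, if anything falls off the work surface, if the arm or the gripper's body presses on something with over 40 N, if the wrist force passes 120 N, or if a joint passes its speed limit or range.

ROBOT

A 6-joint arm with a two-finger parallel gripper is mounted at the origin on a cart in front of the work surface, level with it; the furniture and walls round the work are solid. World frame = base frame: x ahead of the robot, y to its left, z up, the work surface at z = 0. Lengths are in mm, angles in rad, forces in N, time in s.
With the tool pointing down it reaches from about 350 to 875 mm from the base axis. Payload 4.2 kg.
Tool frame: the origin (TCP) lies midway between the tips of the shut fingers; the grasp point (between the pads) lies 19 mm behind it; z points along the fingers, y is the line along which they close (so a half turn about z gives the same grasp; the last joint's range is limited). The gripper opens to 85 mm and grips with 20 to 120 N. Pads are 22 mm wide; open, the fingers measure 114 mm over their backs; the gripper's body (76 mm by 85 mm) begins 54 mm behind the grasp point. The pads swing forward as they close: fully open they stand 13 mm farther back than shut.
Start: joints at [1.406, 0.385, 0.008, 0, -1.194, -0.259], TCP at [256.984, 569.701, 231.312] pointing down, gripper open.
Joint ranges: [-3.14, 3.14], [-1.21, 2.06], [-1.07, 1.41], [-3.16, 2.05], [-2.99, -0.16], [-3.1, 3.1]. Speed limits (rad/s): [2.79, 2.79, 3.14, 3.14, 3.14, 3.14].

INTERFACE

Orientations are given as a unit quaternion [x, y, z, w].
In Python, from bench import read_state, get_image, job_done gives the robot as it stands.
- The arm moves only by the shell command python3 -m jog 'ROWS'. ROWS is JSON, a list of rows, each a list of 3 entries, a list of its own where there are three numbers: the shift along the world's x, y, z scaled (see below), then the turn, a rotation vector about the world's x, y, z scaled (see below), then the gripper's target within -1 to 1 (shut at 1, half-way at 0, fully open at -1). In form: [[[x, y, z], [wx, wy, wz], claw], ...]. A call has 1 to 20 rows; each row is the pose to reach, as a shift and turn from the pose commanded when the call began; what a row does not reach only later rows make up. The controller multiplies each number of a shift by 10 cm and each number of a turn by 120 degrees. A row lasts 1/10 s, in which the tool goes at most 50 mm and 8.59 degrees, less where a joint would pass 70% of its speed; a pose out of reach is approached as far as the arm can. A call with a number of a shift or a turn outside -1 to 1 is refused whole. A call with a gripper value outside its range is refused whole. The fingers move at their own pace and stop on an object; the grip force is fixed at half the most. Time passes only in rows, so rows that repeat a pose let the fingers close. It gives the time, the measured TCP pose, the force, the opening and the grip force at its end, in the units of the state.
- read_state(): the state, without advancing time (a new reading comes with each control period).
- get_image(name): name is "side" or "top"; returns a dict with "frame" (480x640x3 uint8, red, green, blue), "range_z" (480x640 float32, mm along the optical axis (not along the pixel's ray), 0 where there is no reading), "fx", "fy", "cx", "cy" (pixels), "distortion" ([k1, k2, p1, p2, k3] as OpenCV has them; the pictures are not rectified), "R" (3x3) and "t" (3): a world point X has camera coordinates R X + t. Camera axes: x right, y down, z forward; pixel columns grow to the right and rows downward; lengths in mm; the calibration is good to about 2 mm. A picture is of the moment at which its call begins.
- job_done(): hands the job in; it is judged then, once.
The state is a dict: "clock": time; "joints": joint angles; "joint_vel": joint speeds; "joint_efforts": joint torques, N m; "position": TCP position; "ee_rot": TCP orientation; "contact_force": force on the tool from outside, world axes, zero at the start; "wrist_torque": the same for the moment, N m; "gripper_width": finger opening in mm; "grasp_force": force on a finger pad.
Only numpy, scipy, OpenCV 4.12 (cv2) and the standard library are available. Lean on these libraries where they do the work, as an engineer would, in place of code of your own. Each camera call takes 0.05 s, during which the arm holds its last target. There are 200 camera calls.

## Working session

There is one attempt and no reset: what is moved stays moved. The work goes in short steps, Python scripts to look and compute and a shell command to move; the robot and the scene stay as the last step left them, time stands still between calls to the robot, and variables do not carry over. Pictures are saved under pics/ and viewed, at most 10 in all, crops included, and the job is handed in when it is done.

```bash
mkdir -p pics
cat > h.py <<'E'
import numpy as np, cv2
from bench import read_state, get_image
def grab(n):
    d=get_image(n); return d
def cloud(d):
    K=np.array([[d['fx'],0,d['cx']],[0,d['fy'],d['cy']],[0,0,1.]])
    v,u=np.mgrid[0:480,0:640]
    p=cv2.undistortPoints(np.stack([u,v],-1).reshape(-1,1,2).astype(np.float64),K,np.array(d['distortion'],float)).reshape(480,640,2)
    z=d['range_z'].astype(float)
    c=np.dstack([p[...,0]*z,p[...,1]*z,z])
    X=(c-np.array(d['t']))@np.array(d['R'])
    X[z<=0]=np.nan
    return X
def save(d,n): cv2.imwrite('pics/'+n,d['frame'][...,::-1])
E
python3 - <<'E'
from h import *
for n in('top','side'):
    d=grab(n); save(d,n+'0.png'); X=cloud(d); np.savez(n+'0.npz',X=X,f=d['frame'])
    print(n,(-np.array(d['R']).T@np.array(d['t'])).round(),np.array(d['R'])[2].round(2))
s=read_state();print(s['position'],s['ee_rot'],s['clock'])
E
```

```text
top [ 290.   -6. 1164.] [ 0.19 -0.02 -0.98]
side [ 340. -485. 1055.] [ 0.18  0.42 -0.89]
[256.74968751 569.24918584 230.30013309] [ 9.77620472e-01 -2.10373868e-01 -1.64335568e-04  1.01054374e-03] 0.1
```

View pics/top0.png

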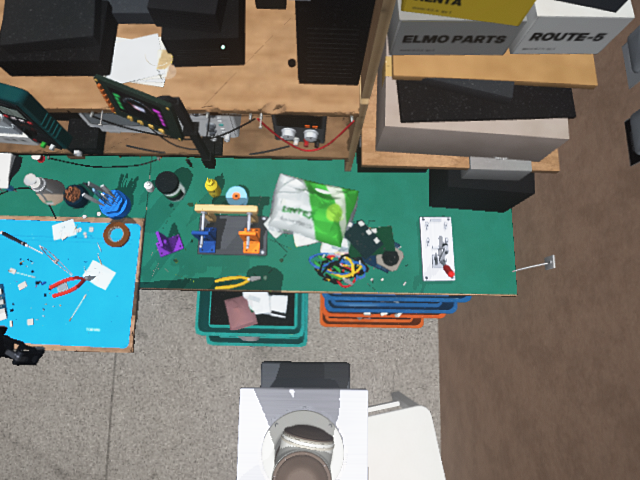

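View pics/side0.png

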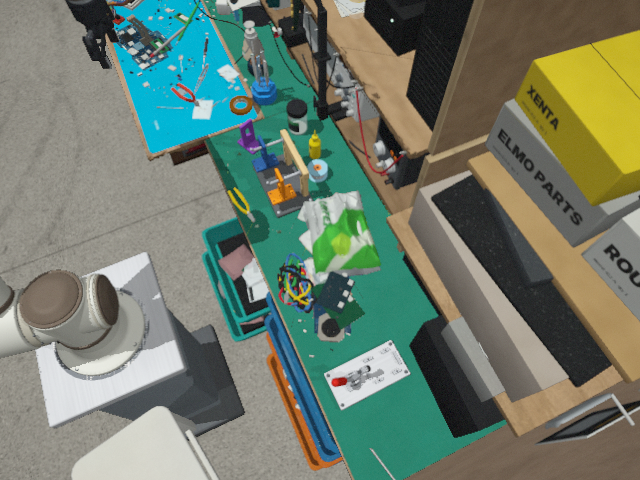

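The top view shows the rack at about (230,230) and the nest at (437,250), with the red handle at (448,270). Three things have the bracket shape: purple (170,242), blue (203,240) and orange (249,238). Orange fits, since it hangs on the rack's right peg in the named colour. Next: a confirming crop and the measurements.

Run:
```python
from h import *
o=[]
for n,(a,b,c,e) in {'top':(190,265,150,275),'side':(130,215,235,375)}.items():
    z=np.load(n+'0.npz');X=z['X'];f=z['f'].astype(int)
    hsv=cv2.cvtColor(z['f'],cv2.COLOR_RGB2HSV).astype(int)
    x,y,zz=X[...,0],X[...,1],X[...,2]
    # orange
    m=(hsv[...,0]>8)&(hsv[...,0]<20)&(hsv[...,1]>200)&(hsv[...,2]>120)&(zz>5)&(zz<160)&(x>300)&(x<700)
    if n=='top': m[:, :225]=0; m[:,275:]=0
    else: m[:160]=0; m[215:]=0; m[:,:260]=0; m[:,300:]=0
    P=X[m]
    print(n,'orange',m.sum(),np.nanmin(P,0).round(),np.nanmax(P,0).round())
    hi=P[P[:,2]>75]; lo=P[(P[:,2]<50)]
    for q,l in((hi,'tab'),(lo,'foot')):
        if len(q)>4:
            r=cv2.minAreaRect(q[:,:2].astype(np.float32)); print(l,len(q),np.median(q,0).round(1),[np.round(k,1) for k in r])
    # nest: white-ish region z 6..18
    if n=='top': s=np.s_[205:290,410:465]
    else: s=np.s_[335:415,315:415]
    q=X[s].reshape(-1,3); g=z['f'][s].reshape(-1,3).astype(int)
    k=(q[:,2]>7)&(q[:,2]<22)&(g.min(1)>100); q1=q[k]
    r=cv2.minAreaRect(q1[:,:2].astype(np.float32)); print('nest',k.sum(),[np.round(k,1) for k in r],np.median(q1[:,2]))
    k=(g[:,0]>150)&(g[:,1]<80)&(g[:,2]<80); q2=q[k]; print('red',np.nanmedian(q2,0).round(1),np.nanmin(q2,0).round(),np.nanmax(q2,0).round())
    # rack wooden frame top
    s=np.s_[195:265,185:275] if n=='top' else np.s_[125:215,240:312]
    q=X[s].reshape(-1,3);k=(q[:,2]>118)&(q[:,2]<132)&(q[:,0]>500); q3=q[k]
    r=cv2.minAreaRect(q3[:,:2].astype(np.float32)); print('frame',k.sum(),[np.round(k,1) for k in r])
    fr=z['f']
    A=cv2.resize(fr[a:b,c:e],(400,int(400*(b-a)/(e-c))),interpolation=cv2.INTER_CUBIC)
    N=fr[205:290,400:475] if n=='top' else fr[330:420,310:420]
    B=cv2.resize(N,(330,int(330*N.shape[0]/N.shape[1])),interpolation=cv2.INTER_CUBIC)
    h=max(len(A),len(B)); 
    pad=lambda I:cv2.copyMakeBorder(I,0,h-len(I),0,0,cv2.BORDER_CONSTANT)
    o.append(np.hstack([pad(A),pad(B)]))
I=np.vstack(o); print(I.shape); sc=min(1,600/len(I)); I=cv2.resize(I,None,fx=sc,fy=sc); cv2.imwrite('pics/crop.png',I[...,::-1])
```

```text
top orange 4 [512. 134.  55.] [542. 155. 123.]
nest 1722 [array([ 511.4, -341.9]), array([169.3,  86.6]), np.float64(2.2)] 14.062723251268366
red [ 431.9 -343.   115.5] [ 425. -348.  110.] [ 439. -337.  118.]
frame 506 [array([543. , 193.6]), array([ 81.5, 150.5]), np.float64(1.8)]
side orange 398 [482. 120.  43.] [544. 160. 140.]
tab 113 [511.9 128.  119.7] [array([513.6, 139.7]), array([38.9,  8.2]), np.float64(88.9)]
foot 50 [513.4 127.8  48.5] [array([514.8, 140.5]), array([36.9, 59.2]), np.float64(87.2)]
nest 2831 [array([ 509.6, -298.6]), array([170.1, 166.6]), np.float64(1.5)] 12.87969482687184
red [ 431.  -343.6  115.4] [ 424. -350.  113.] [ 439. -336.  119.]
frame 412 [array([543.1, 195.1]), array([151.3,  82.3]), np.float64(90.0)]
(644, 730, 3)
```

View pics/crop.png

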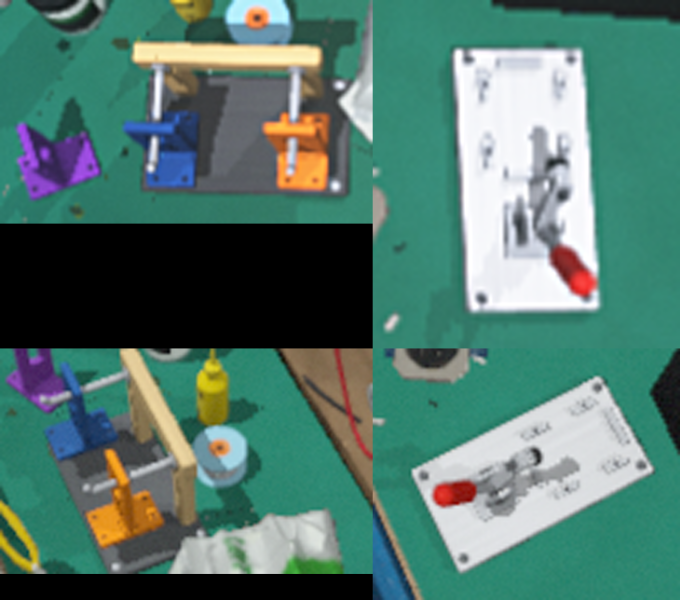

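The crop confirms it: orange hangs on the right peg, at (295,150) in the upper-left panel. Blue hangs on the left peg and purple stands off the rack. I'll approach above orange and refine the poses at the same time.

```bash
for i in 1; do
python3 -m jog '[[[0.25,-0.43,0],[0,0,0.06],-1],[[0.5,-0.86,0],[0,0,0.12],-1],[[0.5,-0.86,0],[0,0,0.19],-1],[[0.5,-0.86,0],[0,0,0.19],-1]]'
python3 -m jog '[[[0.25,-0.43,0],[0,0,0],-1],[[0.5,-0.86,0],[0,0,0],-1],[[0.5,-0.86,0],[0,0,0],-1]]'
python3 -m jog '[[[0.25,-0.43,0],[0,0,0],-1],[[0.5,-0.86,0],[0,0,0],-1],[[0.5,-0.86,0],[0,0,0],-1]]'
python3 -m jog '[[[0.25,-0.43,0],[0,0,0],-1],[[0.5,-0.86,0],[0,0,0],-1],[[0.5,-0.86,0],[0,0,0],-1]]'
python3 -m jog '[[[0.25,-0.43,0],[0,0,0],-1],[[0.57,-0.86,0],[0,0,0],-1],[[0.57,-0.86,0],[0,0,0],-1],[[0.57,-0.86,0],[0,0,0],-1]]'
done
python3 - <<'E'
from h import *
from scipy.spatial.transform import Rotation as R
s=read_state();M=R.from_quat(s['ee_rot']).as_matrix();print(np.round(s['position'],1),'y dir',np.degrees(np.arctan2(M[1,1],M[0,1])),M[:,2].round(3))
for n in('top','side'):
    z=np.load(n+'0.npz');X=z['X'];g=z['f'].astype(int)
    m=((X[...,2]>6)&(X[...,2]<20)&(g.min(-1)>90)&(X[...,0]>400)&(X[...,0]<620)&(X[...,1]>-410)&(X[...,1]<-280)).astype(np.uint8)
    m=cv2.morphologyEx(m,cv2.MORPH_OPEN,np.ones((2,2),np.uint8))
    k,l,st,_=cv2.connectedComponentsWithStats(m);b=1+st[1:,4].argmax();q=X[l==b][:,:2]
    r=cv2.minAreaRect(q.astype(np.float32));print(n,'nest',len(q),[np.round(a,1) for a in r])
    f=(X[...,2]>119)&(X[...,2]<133)&(X[...,0]>530)&(X[...,0]<600)&(X[...,1]>90)&(X[...,1]<300)&(g[...,2]<g[...,0]-20)&(g[...,2]>60)
    q=X[f];p=np.polyfit(q[:,1],q[:,0],1);print('frame',len(q),p,'yaw',-np.degrees(np.arctan(p[0])),q.min(0).round(),q.max(0).round())
E
```

```text
clock: 0.5
position: [307.5, 482.6, 231.3]
ee_rot: [1.0, -0.014, -0.0, 0.0]
contact_force: [-0.1, -0.3, 0.5]
gripper_width: 85.4
grasp_force: 0.0
clock: 0.8
position: [358.0, 394.4, 231.1]
ee_rot: [1.0, -0.016, -0.0, 0.001]
contact_force: [-0.0, -0.1, 0.7]
gripper_width: 85.3
grasp_force: 0.0
clock: 1.1
position: [408.2, 308.8, 231.1]
ee_rot: [1.0, -0.017, -0.0, 0.001]
contact_force: [-0.4, -0.1, 1.5]
gripper_width: 85.3
grasp_force: 0.0
clock: 1.4
position: [458.5, 223.2, 231.0]
ee_rot: [1.0, -0.017, -0.0, 0.0]
contact_force: [-0.1, 0.2, 0.0]
gripper_width: 85.7
grasp_force: 0.0
clock: 1.8
position: [514.5, 140.1, 230.7]
ee_rot: [1.0, -0.014, -0.0, 0.0]
contact_force: [-0.1, -0.0, 0.2]
gripper_width: 85.8
grasp_force: 0.0
[514.5 140.1 230.7] y dir -91.64891151264432 [-0.001 -0.    -1.   ]
top nest 1650 [array([ 508.5, -345. ]), array([169. ,  89.3]), np.float64(3.4)]
frame 430 [-2.86717217e-03  5.74727391e+02] yaw 0.1642764143198244 [566. 119. 119.] [584. 270. 132.]
side nest 2634 [array([ 511., -342.]), array([177. ,  83.6]), np.float64(1.7)]
frame 346 [-5.37002820e-04  5.75017096e+02] yaw 0.030767992196411367 [567. 122. 119.] [584. 270. 132.]
```

```bash
python3 -m jog '[[[0,0,-0.4],[0,0,0.01],-1],[[0,0,-0.8],[0,0,0.01],-1],[[0,0,-0.8],[0,0,0.01],-1]]' | head -2
python3 -m jog '[[[0,0,-0.25],[0,0,0],-1],[[0,0,-0.45],[0,0,0],-1],[[0,0,-0.45],[0,0,0],-1]]'
python3 -m jog '[[[0,0,0],[0,0,0],0.2],[[0,0,0],[0,0,0],0.2],[[0,0,0],[0,0,0],0.2],[[0,0,0],[0,0,0],0.2],[[0,0,0],[0,0,0],1],[[0,0,0],[0,0,0],1],[[0,0,0],[0,0,0],1],[[0,0,0],[0,0,0],1],[[0,0,0],[0,0,0],1],[[0,0,0],[0,0,0],1]]'
```

```text
clock: 2.1
position: [509.8, 139.9, 146.3]
clock: 2.4
position: [512.9, 140.7, 105.6]
ee_rot: [1.0, -0.002, -0.001, 0.001]
contact_force: [-0.7, 0.2, 0.8]
gripper_width: 85.7
grasp_force: 0.0
clock: 3.4
position: [515.3, 140.4, 108.0]
ee_rot: [1.0, -0.002, 0.002, -0.001]
contact_force: [-0.8, 2.0, 5.5]
gripper_width: 38.3
grasp_force: 60.0
```

Gripped. I'll lift 14 mm, draw it out along -x, then raise it.

```bash
python3 -m jog '[[[0,0,0.05],[0,0,0],1],[[0,0,0.1],[0,0,0],1],[[0,0,0.14],[0,0,0],1],[[0,0,0.14],[0,0,0],1],[[0,0,0.14],[0,0,0],1]]'
python3 -m jog '[[[-0.1,0,0],[0,0,0],1],[[-0.2,0,0],[0,0,0],1],[[-0.3,0,0],[0,0,0],1],[[-0.4,0,0],[0,0,0],1],[[-0.5,0,0],[0,0,0],1],[[-0.6,0,0],[0,0,0],1],[[-0.7,0,0],[0,0,0],1],[[-0.7,0,0],[0,0,0],1]]'
python3 - <<'E'
from h import *
d=grab('side');f=d['frame'][110:250,210:350];cv2.imwrite('pics/out.png',cv2.resize(f,None,fx=4,fy=4,interpolation=2)[...,::-1])
E
```

```text
clock: 3.9
position: [513.8, 139.6, 120.2]
ee_rot: [1.0, -0.003, -0.0, 0.0]
contact_force: [0.5, 0.5, -1.5]
gripper_width: 38.8
grasp_force: 60.3
clock: 4.7
position: [442.5, 139.4, 120.4]
ee_rot: [1.0, -0.002, -0.0, 0.0]
contact_force: [0.5, 0.1, -1.0]
gripper_width: 38.7
grasp_force: 60.3
```

View pics/out.png

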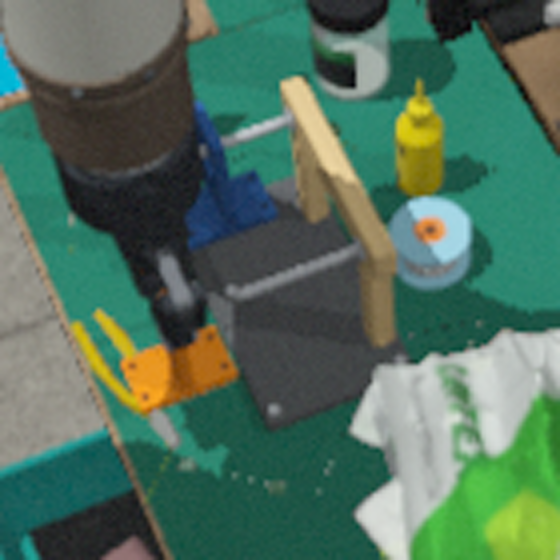

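The picture shows the orange bracket clear of the peg, with its foot at (180,370) in the crop; the right peg is empty and blue is still hanging. Next I raise it and carry it over to the nest.

```bash
python3 -c "
import numpy as np
X=np.load('side0.npz')['X'];m=(X[...,0]>380)&(X[...,0]<590)&(X[...,1]>-380)&(X[...,1]<85);print('max z on path',np.nanpercentile(X[...,2][m],99.9))"
python3 -m jog '[[[0,0,0.5],[0,0,0],1],[[0,0,1],[0,0,0],1],[[0,0,1],[0,0,0],1]]' | head -2
python3 -m jog '[[[0,-0.48,0],[0,0,0.02],1],[[0,-0.96,0],[0,0,0.02],1]]' | head -2
python3 -m jog '[[[0,-0.48,0],[0,0,0],1],[[0,-0.96,0],[0,0,0],1]]' | head -2
python3 -m jog '[[[0,-0.48,0],[0,0,0],1],[[0,-0.96,0],[0,0,0],1]]' | head -2
python3 -m jog '[[[0.2,-0.44,0],[0,0,0],1],[[0.45,-0.88,0],[0,0,0],1],[[0.5,-0.96,0],[0,0,0],1]]' | head -2
python3 -m jog '[[[0.25,-0.43,0],[0,0,0],1],[[0.55,-0.86,0],[0,0,0],1],[[0.56,-0.96,0],[0,0,0],1],[[0.56,-0.96,0],[0,0,0],1],[[0.56,-0.96,0],[0,0,0],1],[[0.56,-0.96,0],[0,0,0],1]]'
cat > m.py <<'E'
from h import *
from scipy.spatial.transform import Rotation as R
def bracket(n,lo,hi):
    d=grab(n);X=cloud(d);hsv=cv2.cvtColor(d['frame'],cv2.COLOR_RGB2HSV).astype(int)
    m=(hsv[...,0]>6)&(hsv[...,0]<21)&(hsv[...,1]>170)&(hsv[...,2]>70)
    with np.errstate(invalid='ignore'): m&=(X[...,0]>440)&(X[...,0]<650)&(X[...,1]>-440)&(X[...,1]<-250)&(X[...,2]>lo)&(X[...,2]<hi)
    return d,X,m
if __name__=='__main__':
    s=read_state();M=R.from_quat(s['ee_rot']).as_matrix();print(np.round(s['position'],1),'ydir',round(np.degrees(np.arctan2(M[1,1],M[0,1])),2))
    for n in('side','top'):
        d,X,m=bracket(n,130,200);save(d,n+'1.png');q=X[m];print(n,len(q))
        if len(q)>10:
            zt=np.percentile(q[:,2],[5,25,50,75,95]);print(zt.round())
            k=q[q[:,2]<175];r=cv2.minAreaRect(k[:,:2].astype(np.float32));print([np.round(a,1) for a in r],np.median(k[:,2]))
E
python3 m.py
python3 - <<'E'
import cv2
a=cv2.imread('pics/side1.png')[290:430,290:440];b=cv2.imread('pics/top1.png')[190:330,380:530]
cv2.imwrite('pics/pair.png',cv2.resize(cv2.hconcat([a,b]),(800,373),interpolation=2))
E
```

```text
max z on path 115.795739572591
clock: 5.05
position: [448.6, 142.0, 227.7]
clock: 5.25
position: [444.3, 43.6, 220.5]
clock: 5.45
position: [444.0, -53.9, 220.3]
clock: 5.65
position: [444.0, -150.3, 220.2]
clock: 5.95
position: [495.9, -248.5, 219.1]
clock: 6.55
position: [549.5, -339.1, 220.6]
ee_rot: [1.0, 0.019, 0.0, -0.0]
contact_force: [0.3, 0.5, -1.1]
gripper_width: 38.5
grasp_force: 61.5
[ 549.5 -339.1  220.6] ydir -87.82
side 423
[162. 163. 165. 169. 198.]
[array([ 538.2, -338. ]), array([43.7, 39. ]), np.float64(3.5)] 164.2497378920861
top 277
[162. 164. 166. 168. 192.]
[array([ 547.6, -338.1]), array([61.6, 38.3]), np.float64(4.4)] 165.44449808046474
```

View pics/pair.png

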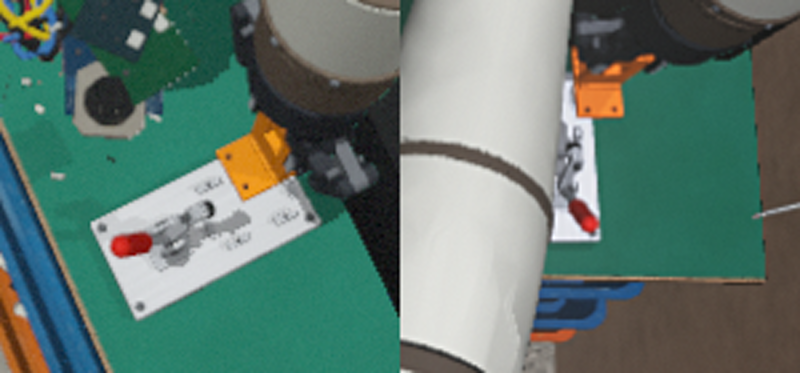

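The bracket hangs level over the nest's far end: foot at (255,160) in the left half, (600,97) in the right. I'll now fit the known plate outline in both first images to pin down the nest.

```bash
cat > fit.py <<'E'
from h import *
from scipy.optimize import minimize
def fitbox(d,mask,dc,boxes,x0,roi,ign=None):
    K=np.array([[d['fx'],0,d['cx']],[0,d['fy'],d['cy']],[0,0,1.]]);Rm=np.array(d['R']);D=np.array(d['distortion'],float)
    r0,r1,c0,c1=roi;S=8;T=mask[r0:r1,c0:c1].astype(float)
    W=np.ones_like(T) if ign is None else 1-ign[r0:r1,c0:c1]
    def ren(p):
        c,s=np.cos(p[2]),np.sin(p[2]);I=np.zeros(((r1-r0)*S,(c1-c0)*S),np.uint8)
        for x1,x2,y1,y2,z1,z2 in boxes:
            P=np.array([[x,y,z] for x in(x1,x2) for y in(y1,y2) for z in(z1,z2)],float)
            Q=np.c_[p[0]+c*P[:,0]-s*P[:,1],p[1]+s*P[:,0]+c*P[:,1],P[:,2]]
            uv=cv2.projectPoints(Q,cv2.Rodrigues(Rm)[0],np.array(d['t'],float),K,D)[0].reshape(-1,2)
            uv=((uv-[c0,r0]+.5)*S-.5)
            cv2.fillConvexPoly(I,np.round(cv2.convexHull(uv.astype(np.float32))*16).astype(np.int32),255,shift=4)
        return cv2.resize(I,(c1-c0,r1-r0),interpolation=cv2.INTER_AREA)/255.
    f=lambda p:(W*abs(ren([p[0],p[1],p[2]/50])-T)).sum()
    b=None
    for k in range(3):
        x=np.array([x0[0],x0[1],x0[2]*50]) if b is None else b.x
        b=minimize(f,x,method='Nelder-Mead',options=dict(initial_simplex=np.vstack([x,x+[5,0,0],x+[0,5,0],x+[0,0,2]])))
    return b.x[0],b.x[1],np.degrees(b.x[2]/50),b.fun,T.sum()
E
python3 - <<'E'
from fit import *
for n,roi in(('side',(330,420,310,425)),('top',(205,300,405,475))):
    d=grab(n);f=np.load(n+'0.npz')['f'];d['frame']=f
    # soft mask: chroma/brightness between green cloth and white plate using red channel
    r=f[...,0].astype(float);m=np.clip((r-40)/(200-40),0,1)
    red=((f[...,0]>110)&(f[...,1].astype(int)<f[...,0]*0.6)).astype(np.uint8);ign=cv2.dilate(red,np.ones((5,5)))
    hard=(m>.45)
    hard=cv2.morphologyEx(hard.astype(np.uint8),cv2.MORPH_CLOSE,np.ones((7,7)))
    k,l,st,_=cv2.connectedComponentsWithStats(hard);a=l[(roi[0]+roi[1])//2,(roi[2]+roi[3])//2]
    hard=(l==(a if a else 1+st[1:,4].argmax()))
    print(n,[np.round(v,2) for v in fitbox(d,hard,None,[(-123,47,-42,42,0,12)],(549,-340,.04),roi,ign)])
E
```

```text
side [np.float64(549.58), np.float64(-338.79), np.float64(1.61), np.float64(60.26), np.float64(3138.0)]
top [np.float64(549.89), np.float64(-342.08), np.float64(1.64), np.float64(42.96), np.float64(2062.0)]
```

```bash
python3 -m jog '[[[0.01,-0.01,-0.4],[0,0,-0.005],1],[[0.01,-0.01,-0.8],[0,0,-0.005],1],[[0.01,-0.01,-0.9],[0,0,-0.005],1]]' | head -2
python3 -m jog '[[[0,0,-0.2],[0,0,0],1],[[0,0,-0.35],[0,0,0],1],[[0,0,-0.35],[0,0,0],1],[[0,0,-0.35],[0,0,0],1],[[0,0,-0.35],[0,0,0],1]]'
python3 - <<'E'
from fit import *
from m import bracket
from scipy.spatial.transform import Rotation as R
s=read_state();M=R.from_quat(s['ee_rot']).as_matrix();p=s['position'];print(np.round(p,1),'ydir',round(np.degrees(np.arctan2(M[1,1],M[0,1])),2))
zb=p[2]-63.7; im=[]
for n in('side','top'):
    d,X,m=bracket(n,5,150)
    q=X[m];f=q[(q[:,2]<zb+18)];r=cv2.minAreaRect(f[:,:2].astype(np.float32));print(n,len(f),np.median(f[:,2]).round(1),[np.round(a,1) for a in r])
    v,u=np.nonzero(m);roi=(v.min()-12,v.max()+13,u.min()-12,u.max()+13)
    # ignore gripper (dark, low saturation) pixels that may hide the bracket
    hsv=cv2.cvtColor(d['frame'],cv2.COLOR_RGB2HSV)
    g=((hsv[...,1]<110)&(X[...,2]>zb+12)).astype(np.uint8)
    hard=cv2.morphologyEx(((hsv[...,0]<22)&(hsv[...,0]>4)&(hsv[...,1]>130)).astype(np.uint8),cv2.MORPH_CLOSE,np.ones((3,3)))
    ign=cv2.dilate(g,np.ones((3,3)));ign[hard>0]=0
    w=[(-32,32,-20,20,zb,zb+8),(-4,4,-20,-8,zb,zb+92),(-4,4,8,20,zb,zb+92),(-4,4,-20,20,zb,zb+44),(-4,4,-20,20,zb+72,zb+92)]
    print(n,[np.round(a,2) for a in fitbox(d,hard,None,w,(549,-340,.03),roi,ign)])
    c=d['frame'][(330 if n=='side' else 200):,(300 if n=='side' else 400):][:90,:120];im.append(cv2.resize(c,(400,300),interpolation=2))
cv2.imwrite('pics/low.png',np.hstack(im)[...,::-1])
E
```

```text
clock: 7.05
position: [548.0, -339.4, 125.8]
clock: 7.55
position: [552.1, -341.7, 97.3]
ee_rot: [1.0, 0.014, 0.001, 0.001]
contact_force: [-0.2, -0.9, -1.1]
gripper_width: 38.5
grasp_force: 61.4
[ 552.1 -341.7   97.3] ydir -88.45
side 253 41.0 [array([ 537.8, -341.1]), array([37.1, 37.3]), np.float64(1.6)]
side [np.float64(551.99), np.float64(-339.82), np.float64(3.27), np.float64(18.67), np.float64(372.0)]
top 176 42.2 [array([ 541.4, -340.4]), array([40.1, 37.4]), np.float64(1.3)]
top [np.float64(552.88), np.float64(-342.58), np.float64(-3.27), np.float64(10.46), np.float64(282.0)]
```

View pics/low.png

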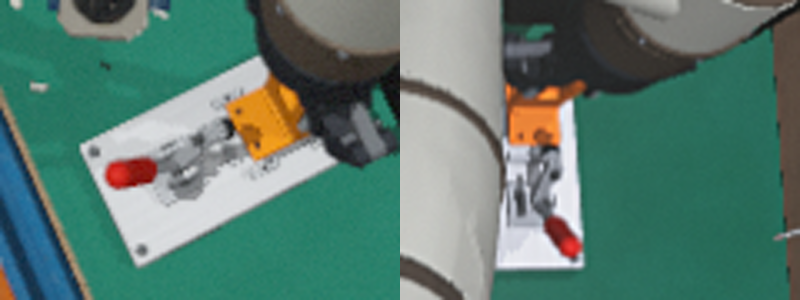

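Both fits agree: the bracket is about 2.7 mm too far in +x and 0.7 mm too far in -y. I'll correct that and descend gently, watching the force.

```bash
python3 -m jog '[[[-0.026,0.007,0],[0,0,0],1],[[-0.026,0.007,-0.05],[0,0,0],1],[[-0.026,0.007,-0.1],[0,0,0],1],[[-0.026,0.007,-0.13],[0,0,0],1],[[-0.026,0.007,-0.13],[0,0,0],1],[[-0.026,0.007,-0.13],[0,0,0],1]]'
python3 -m jog '[[[0,0,-0.02],[0,0,0],1],[[0,0,-0.04],[0,0,0],1],[[0,0,-0.04],[0,0,0],1],[[0,0,-0.04],[0,0,0],1]]'
```

```text
clock: 8.25
position: [548.3, -340.6, 82.0]
ee_rot: [1.0, 0.013, -0.0, -0.0]
contact_force: [0.6, -0.5, -1.5]
gripper_width: 38.5
grasp_force: 61.4
clock: 8.65
position: [548.4, -340.6, 78.3]
ee_rot: [1.0, 0.013, -0.0, -0.0]
contact_force: [0.6, -0.7, 0.2]
gripper_width: 38.4
grasp_force: 61.5
```

```bash
python3 -m jog '[[[0,0,-0.01],[0,0,0],1],[[0,0,-0.02],[0,0,0],1],[[0,0,-0.02],[0,0,0],1],[[0,0,-0.02],[0,0,0],1]]'
```

```text
clock: 9.05
position: [548.5, -340.8, 77.3]
ee_rot: [1.0, 0.013, 0.0, 0.0]
contact_force: [-1.4, -0.1, 6.0]
gripper_width: 38.9
grasp_force: 62.0
```

Run:
```python
from fit import *
from m import bracket
im=[]
for n in('side','top'):
    d,X,m=bracket(n,5,60)
    q=X[m];q=q[q[:,2]<30]
    A=np.c_[q[:,:2]-q[:,:2].mean(0),np.ones(len(q))];c=np.linalg.lstsq(A,q[:,2],rcond=None)[0]
    r=cv2.minAreaRect(q[:,:2].astype(np.float32))
    print(n,len(q),'z',np.median(q[:,2]).round(2),'slope',c.round(3),[np.round(a,1) for a in r])
    # plate top height near, at nest x<-0 uncovered
    g=d['frame'].min(-1)>120
    b=g&(X[...,0]>425)&(X[...,0]<470)&(X[...,1]>-375)&(X[...,1]<-310)&(X[...,2]<20);print('plate z',np.median(X[b][:,2]).round(2),b.sum())
    c=d['frame'][(320 if n=='side' else 200):,(330 if n=='side' else 400):][:75,:100];im.append(cv2.resize(c,(400,300),interpolation=2))
cv2.imwrite('pics/seat.png',np.hstack(im)[...,::-1])
```

```text
side 228 z 21.3 slope [1.0000e-01 4.0000e-03 2.1368e+01] [array([ 531.6, -340.2]), array([30.7, 37.3]), np.float64(2.4)]
plate z 13.11 480
top 168 z 22.63 slope [9.4000e-02 7.0000e-03 2.2685e+01] [array([ 538.7, -339.4]), array([38.9, 43.3]), np.float64(89.5)]
plate z 13.72 291
```

View pics/seat.png

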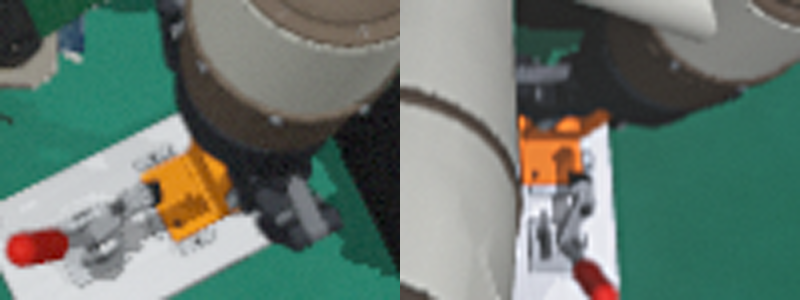

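Run:
```python
from fit import *
from m import bracket
for n in('side','top'):
    z=np.load(n+'0.npz');X=z['X'];g=z['f'].min(-1)>120
    m=g&(X[...,0]>430)&(X[...,0]<590)&(X[...,1]>-378)&(X[...,1]<-305)&(X[...,2]<17)&(X[...,2]>8)
    q=X[m];A=np.c_[q[:,:2]-q[:,:2].mean(0),np.ones(len(q))];print(n,'plate0',np.linalg.lstsq(A,q[:,2],rcond=None)[0].round(3))
    h=cv2.cvtColor(z['f'],cv2.COLOR_RGB2HSV);m=(h[...,0]>5)&(h[...,0]<21)&(h[...,1]>170)&(X[...,0]>470)&(X[...,0]<550)&(X[...,1]>110)&(X[...,1]<170)&(X[...,2]<62)&(X[...,2]>30)
    q=X[m]
    if len(q)>20:
        A=np.c_[q[:,:2]-q[:,:2].mean(0),np.ones(len(q))];print('hanging foot',len(q),np.linalg.lstsq(A,q[:,2],rcond=None)[0].round(3))
    d,X,m=bracket(n,5,60);q=X[m];q=q[q[:,2]<32]
    # exclude depth-mixed pixels near tab
    for a in range(512,560,6):
        k=(q[:,0]>=a)&(q[:,0]<a+6)
        if k.sum()>3: print(a+3,k.sum(),np.median(q[k,2]).round(1),end=' | ')
    print()
```

```text
side plate0 [-1.00e-03 -1.00e-03  1.28e+01]
hanging foot 297 [-5.0000e-03  2.5000e-02  5.1917e+01]
515 10 20.3 | 521 39 20.7 | 527 51 20.9 | 533 49 20.9 | 539 51 21.3 | 545 30 24.1 | 
top plate0 [-2.0000e-03  1.0000e-03  1.3557e+01]
hanging foot 194 [ 1.0000e-03 -1.0000e-03  5.2485e+01]
515 8 21.6 | 521 26 21.1 | 527 29 22.0 | 533 32 22.2 | 539 35 20.9 | 545 32 24.6 |
```

The slope came only from tab pixels in the last bin. The foot's top is flat and 8.0 mm above the plate in both cameras, so it is seated. I'll release and withdraw.

```bash
python3 -m jog '[[[0,0,0.015],[0,0,0],0.3],[[0,0,0.015],[0,0,0],0],[[0,0,0.015],[0,0,0],-0.5],[[0,0,0.015],[0,0,0],-0.5],[[0,0,0.015],[0,0,0],-0.5],[[0,0,0.015],[0,0,0],-0.5]]'
python3 -m jog '[[[0,0,0.2],[0,0,0],-0.5],[[0,0,0.5],[0,0,0],-0.5],[[0,0,0.9],[0,0,0],-0.5],[[0,0,0.9],[0,0,0],-0.5]]'
python3 -m jog '[[[-0.4,0,0.1],[0,0,0],0],[[-0.8,0,0.1],[0,0,0],1],[[-0.9,0,0.1],[0,0,0],1],[[-0.9,0,0.1],[0,0,0],1]]'
python3 -m jog '[[[-0.4,0,0],[0,0,0],1],[[-0.8,-0.05,0],[0,0,0],1],[[-0.8,-0.05,0],[0,0,0],1],[[-0.8,-0.05,0],[0,0,0],1]]'
python3 - <<'E'
from fit import *
from m import bracket
im=[]
for n in('side','top'):
    d,X,m=bracket(n,5,150);q=X[m];f=q[q[:,2]<30];f=f[abs(f[:,0]-549)>10]
    A=np.c_[f[:,:2]-f[:,:2].mean(0),np.ones(len(f))]
    print(n,len(f),'foot plane',np.linalg.lstsq(A,f[:,2],rcond=None)[0].round(3),[np.round(a,1) for a in cv2.minAreaRect(f[:,:2].astype(np.float32))],'top z',np.percentile(q[:,2],98).round(1))
    g=d['frame'].astype(int);k=(g[...,0]>140)&(g[...,1]<80)&(g[...,2]<80)&(abs(X[...,1]+343)<40)&(X[...,0]<560)&(X[...,0]>400);print('red',np.median(X[k],0).round(1))
    c=d['frame'][(320 if n=='side' else 200):,(310 if n=='side' else 390):][:90,:120];im.append(cv2.resize(c,(400,300),interpolation=2))
cv2.imwrite('pics/rel.png',np.hstack(im)[...,::-1])
E
```

```text
clock: 9.85
position: [548.4, -340.6, 77.7]
ee_rot: [1.0, 0.013, -0.0, -0.0]
contact_force: [0.3, 0.2, -1.2]
gripper_width: 64.0
grasp_force: 0.0
clock: 10.25
position: [551.7, -342.4, 174.7]
ee_rot: [1.0, 0.014, 0.006, 0.003]
contact_force: [0.3, 0.4, -0.0]
gripper_width: 64.1
grasp_force: 0.0
clock: 10.65
position: [457.2, -340.7, 178.3]
ee_rot: [1.0, 0.013, 0.0, 0.0]
contact_force: [0.1, 0.8, 0.0]
gripper_width: 5.8
grasp_force: 0.0
clock: 11.05
position: [379.3, -346.2, 178.1]
ee_rot: [1.0, 0.013, 0.001, 0.001]
contact_force: [1.1, -0.5, 0.4]
gripper_width: -0.1
grasp_force: 0.0
side 260 foot plane [-1.000e-02  2.700e-02  2.088e+01] [array([ 547.4, -339.3]), array([62.9, 38. ]), np.float64(1.9)] top z 106.4
red [ 435.  -344.4  114.1]<stdin>:6: RuntimeWarning: Mean of empty slice.
  ret = um.true_divide(
Traceback (most recent call last):
IndexError: index -1 is out of bounds for axis 0 with size 0
```

In the side camera the bracket sits flat: foot centre (547,-339), slope about 0. The top view is just blocked by the arm. Now I swing the handle with the shut fingers.

```bash
python3 -m jog '[[[0,0,-0.4],[0,0,0],1],[[0,0,-0.8],[0,0,0],1],[[0,0.02,-0.86],[0,0,0],1],[[0,0.02,-0.86],[0,0,0],1]]'
python3 -m jog '[[[0.15,0,0],[0,0,0],1],[[0.3,0,0],[0,0,0],1],[[0.4,0,0],[0,0,0],1],[[0.5,0,0],[0,0,0],1],[[0.5,0,0],[0,0,0],1]]'
python3 -m jog '[[[0.1,0,0],[0,0,0],1],[[0.2,0,0],[0,0,0],1],[[0.3,0,0],[0,0,0],1],[[0.4,0,0],[0,0,0],1],[[0.5,0,0],[0,0,0],1],[[0.5,0,0],[0,0,0],1]]'
python3 - <<'E'
from fit import *
d=grab('side');X=cloud(d);g=d['frame'].astype(int);k=(g[...,0]>120)&(g[...,1]<70)&(g[...,2]<70)&(abs(X[...,1]+343)<40)&(X[...,0]<580)&(X[...,0]>400);print('red',k.sum(),X[k].min(0).round(),X[k].max(0).round())
cv2.imwrite('pics/push.png',cv2.resize(d['frame'][310:420,300:430],None,fx=4,fy=4,interpolation=2)[...,::-1])
E
```

```text
clock: 11.55
position: [378.9, -343.4, 90.9]
ee_rot: [1.0, 0.014, -0.001, -0.0]
contact_force: [-1.2, -0.9, 0.8]
gripper_width: -0.0
grasp_force: 0.0
clock: 12.05
position: [430.0, -343.8, 92.5]
ee_rot: [1.0, 0.014, 0.001, 0.0]
contact_force: [-1.7, -0.9, 0.2]
gripper_width: -0.4
grasp_force: 0.8
clock: 12.65
position: [480.7, -343.8, 91.8]
ee_rot: [1.0, 0.014, 0.001, 0.0]
contact_force: [0.3, -0.4, -0.6]
gripper_width: 0.1
grasp_force: 0.0
red 9 [ 544. -358.   19.] [ 572. -350.  102.]
```

View pics/push.png

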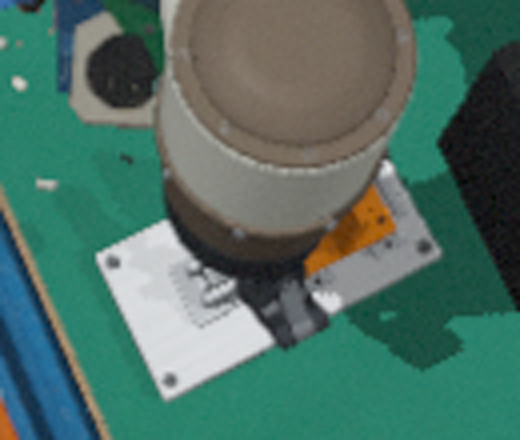

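The force fell to zero, so the clamp has snapped over; the gripper hides the handle in this view, and the orange foot is at (360,235). I'll back off and check.

```bash
python3 -m jog '[[[-0.4,0,0],[0,0,0],1],[[-0.8,0,0],[0,0,0],1],[[-0.9,0,0.4],[0,0,0],1],[[-0.9,0,0.9],[0,0,0],1],[[-0.9,0,1],[0,0,0],1]]' | head -2
python3 -m jog '[[[0,0.5,0],[0,0,0],1],[[0,1,0],[0,0,0],1],[[0,1,0],[0,0,0],1]]' | head -2
python3 -m jog '[[[0,0.5,0],[0,0,0],1],[[0,1,0],[0,0,0],1],[[0,1,0],[0,0,0],1],[[0,1,0],[0,0,0],1],[[0,1,0],[0,0,0],1]]'
python3 - <<'E'
from fit import *
im=[]
for n in('side','top'):
    d=grab(n);X=cloud(d);g=d['frame'].astype(int);h=cv2.cvtColor(d['frame'],cv2.COLOR_RGB2HSV)
    k=(g[...,0]>120)&(g[...,1]<70)&(g[...,2]<70)&(abs(X[...,1]+343)<40)&(X[...,0]<590)&(X[...,0]>400)
    if k.any():print(n,'red',k.sum(),X[k].min(0).round(),X[k].max(0).round())
    m=(h[...,0]>6)&(h[...,0]<21)&(h[...,1]>170)&(X[...,0]>500)&(X[...,0]<600)&(abs(X[...,1]+340)<40)
    q=X[m];f=q[(q[:,2]<30)&(abs(q[:,0]-549)>10)];A=np.c_[f[:,:2]-f[:,:2].mean(0),np.ones(len(f))]
    if len(f)>20:print('foot',len(f),np.linalg.lstsq(A,f[:,2],rcond=None)[0].round(3),[np.round(a,1) for a in cv2.minAreaRect(f[:,:2].astype(np.float32))])
    c=d['frame'][(320 if n=='side' else 200):,(310 if n=='side' else 390):][:90,:120];im.append(cv2.resize(c,(400,300),interpolation=2))
    w=d['frame'][(110 if n=='side' else 185):,(220 if n=='side' else 170):][:90,:120];im.append(cv2.resize(w,(400,300),interpolation=2))
cv2.imwrite('pics/end.png',np.vstack([np.hstack(im[:2]),np.hstack(im[2:])])[...,::-1])
E
```

```text
clock: 13.2
position: [390.5, -345.6, 198.0]
clock: 13.5
position: [387.7, -239.7, 192.0]
clock: 14.0
position: [388.5, -144.2, 191.8]
ee_rot: [1.0, 0.013, 0.0, 0.0]
contact_force: [-0.2, -0.7, 0.2]
gripper_width: 0.4
grasp_force: 0.0
side red 152 [ 496. -355.   22.] [ 544. -334.  116.]
foot 163 [-1.5000e-02  2.9000e-02  2.0983e+01] [array([ 547. , -340.8]), array([63.8, 38. ]), np.float64(5.9)]
top red 105 [ 499. -356.   22.] [ 574. -320.  116.]
foot 125 [-1.0000e-02 -2.0000e-03  2.1533e+01] [array([ 547.8, -338.1]), array([42.2, 62.9]), np.float64(83.9)]
```

View pics/end.png

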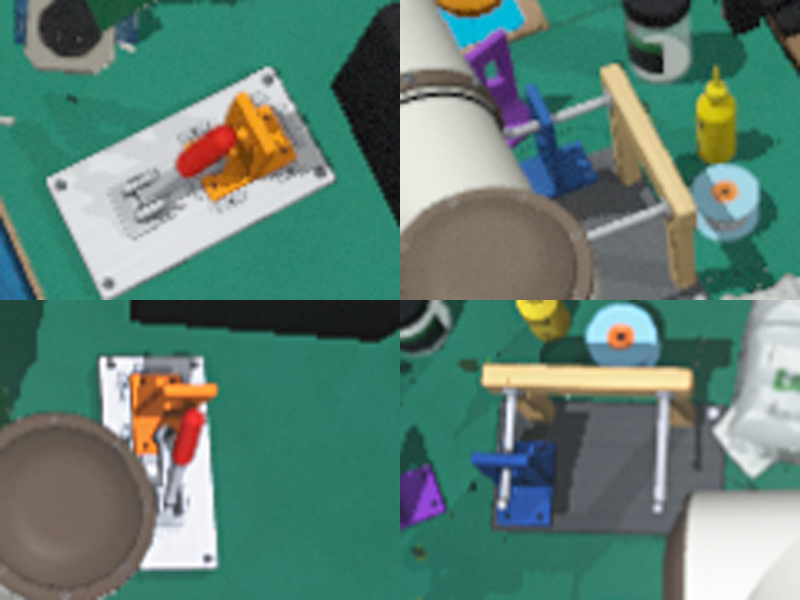

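The pictures show the clamp swung over (red grip at (205,150) top left, tip reaching the tab), the foot level in the pocket, and blue still on its peg at (525,460). Handing in.

```bash
python3 -c "
from bench import job_done; print(job_done())"
```

```text
the job is handed in; nothing more can be done
None
```

The orange bracket sits level in the nest pocket with the red clamp swung over onto its foot, and the blue bracket still hangs on its peg; I handed the job in at about 14 s, and no verdict came back.

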